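# Nip up a shock absorber's lock ring with a tommy bar

## Robot

A 6-joint arm with a two-finger parallel gripper is mounted at the origin on the work surface. World frame = base frame: x ahead of the robot, y to its left, z up, the work surface at z = 0. Lengths are in m, angles in rad, forces in N, time in s.
With the tool pointing down it reaches from about 0.35 to 0.975 m from the base axis. Payload 17.4 kg.
Tool frame: the origin (TCP) lies midway between the tips of the shut fingers; the grasp point (between the pads) lies 19 mm behind it (arm.pinch_z is the z of the grasp point in the tool frame, in m); z points along the fingers, y is the line along which they close (so a half turn about z gives the same grasp; the last joint's range is limited). The gripper opens to 85 mm and grips with 20 to 120 N. Pads are 22 mm wide; open, the fingers measure 114 mm over their backs; the gripper's body (76 mm by 85 mm) begins 54 mm behind the grasp point. The pads swing forward as they close: fully open they stand 13 mm farther back than shut.
Start: joints at [1.177, 0.116, 1.442, -0, 1.584, -0.038], TCP at [0.235, 0.633, 0.231] pointing down, gripper open.
Joint ranges: [-2.83, 2.83], [-0.83, 2.19], [0.07, 2.5], [-1.14, 4.28], [0.01, 3], [-2.97, 2.97]. Speed limits (rad/s): [1.89, 1.89, 2.22, 3.14, 3.14, 3.14].

## Interface

Orientations are given as a rotation vector (axis times angle).
In Python, from bench import monitor, imaging, workorder, arm gives the robot as it stands.
- The arm moves only by the shell command python3 -m inch 'ROWS' [OPENING] [FORCE]. ROWS is JSON, a list of rows, each an object with "translation": the shift along the tool's x, y, z in m, a list of three; "yaw": the turn about the tool's z in degrees. In form: [{"translation": [tx, ty, tz], "yaw": yaw}, ...]. A call has 1 to 20 rows; each row shifts and turns the commanded pose from where the row before left it, along the tool's axes as they then stand; what a row does not reach is not made up. A row lasts 1/10 s, in which the tool goes at most 50 mm and 8.59 degrees, less where a joint would pass 70% of its speed; a pose out of reach is approached as far as the arm can. A call with a gripper value outside its range is refused whole. OPENING is the closure, from 0 (fully open) to 1 (shut), set as the call begins (- or left out, the last holds). The fingers move at their own pace and stop on an object; FORCE is the grip in N (left out, the last holds). Time passes only in rows, so rows that do not move let the fingers close. It gives the time, the measured TCP pose, the force and the opening at its end, in the units of the state.
- monitor.get_obs(): the state, without advancing time (a new reading comes with each control period).
- imaging.capture(name): name is "scene" or "top" or "wrist"; returns (picture, depth): 400x640x3 uint8, blue, green, red; 400x640 float32, m along the optical axis (not along the pixel's ray), 0 where there is no reading.
- imaging.get_calibration(name): a dict with "mtx" (3x3 intrinsics, pixels), "T" (4x4, takes a point from camera to world coordinates); the wrist camera has in their place "hand_eye" (4x4, takes a point from camera to tool coordinates, whose origin is the TCP and whose axes are the flange's). Camera axes: x right, y down, z forward; pixel columns grow to the right and rows downward; lengths in m; the calibration is good to about 2 mm. A picture is of the moment at which its call begins: read the wrist's pose just before it. get_calibration takes no time and is no camera call.
- workorder.sign_off(): hands the job in, once; it reports no verdict.
The state is a dict: "time_s": time; "joint_positions": joint angles; "dq": joint speeds; "tau": joint torques, N m; "position": TCP position; "tcp_rot": TCP orientation; "ft_force": force on the tool from outside, world axes, zero at the start; "moment": the same for the moment, N m; "finger_gap": finger opening in m.
Only numpy, scipy, OpenCV 4.12 (cv2) and the standard library are available. Lean on these libraries where they do the work, as an engineer would, in place of code of your own. Each camera call takes 0.05 s, during which the arm holds its last target. There are 200 camera calls.

## Task

Tighten the lock ring of the shock absorber that is clamped in the vice: take the tommy bar from the wooden tool block, feel with its nose over the rim of the ring until it drops into the radial hole on the near side, and swing the bar over, away from you, until the ring comes up tight. Then draw the bar out and stand it back in the tool block, leaving the other tools and things on the bench where they are.

Things in the scene. Friction and masses are not known exactly. Their poses are not given: they have to be found in the camera images.
- shock: The shock absorber with its vice, fixed, about 350 mm long, lying level: its eye is held by a low grey drill-press vice (jaws at y -155 to -55 mm, 85 mm high), its lower end lies in a wooden vee block (y 180 to 200). Origin on the bench under the lock ring; y along the shock from the vice to the coil spring (71 mm diameter), z up, x level across it, away from the robot.
- ring_centre (a point): Centre of the lock ring on the shock's axis, 68 mm above the bench; axes as shock, they do not turn with the ring. The lock ring is the plain dark steel ring, 90 mm outside diameter, 24 mm wide (y -12 to +12), on the bare aluminium thread between the vice and the toothed preload ring that seats the spring.
- ring_top (a point): The point of the lock ring's rim straight above its centre (fixed). The rim is round and smooth but for four radial holes, 14.5 mm diameter, 90 degrees apart, mid-width (y = 0), 25 mm deep, ending on the thread 20 mm from the axis. Where they stand is not given: find one by eye or touch. At the start one stands 22 to 39 degrees from straight up, on the near side (-x of shock).
- lock_ring (a joint): Angle (rad) of the lock ring: starts at 0 to 0.10, grows as it is tightened, its top moving away from the robot (to +x of shock). It comes up tight on a firm stop at 0.62 and stays where it is left. Turning takes about 0.16 N m: a nose slid over the oily rim with under 8 N does not turn it. The value does not tell where the holes stand.
- bar: The tommy bar: straight round steel tool 190 mm long, 0.36 kg, loose, standing nose down in a hole of the tool block (leaning up to 3 degrees). Origin at the end of its nose, z along it to the grip. Bright plain 12 mm shank up to z = 110 mm with a ball-round nose (6 mm radius); then a dark ribbed round grip, 22 mm, up to 190 mm. The slimmer of the two dark grips in the block.
- bar_tip (a point): The end of the bar's nose (the same point as the bar's origin).
- tool_block: Wooden tool block, fixed, 210 mm (x) by 70 mm (y) by 60 mm high, origin under its centre. Three vertical round holes of 15.5 mm diameter in a row along its x axis, at x = -64, 0 and +64 mm and y = 0, each with a floor 12 mm above the bench. Each holds one tool; which tool is in which hole varies.
- screwdriver: Screwdriver with a fat black plastic handle (33 mm thick), 196 mm long, standing in the tool block; leave it there.
- drift: Short bright steel drift punch with a six-sided body 16 mm thick, 146 mm long, standing in the tool block; leave it there.
- parts_tray: Open steel parts tray 200 by 120 by 35 mm, fixed; stands on the other side of the bench from the tool block (the two change places between starts). Only in the way.
- spanner: Combination spanner, 190 mm, lying on the bench in front of the shock; leave it there.
- mallet: Rubber mallet with a wooden handle, 260 mm, lying on the bench beyond the shock; leave it there.
- spray_can: Blue spray can, 64 mm diameter, 190 mm tall, standing on the bench; leave it standing.
- spare_spring: Spare coil spring, 69 mm diameter, 130 mm tall, standing on the bench; leave it standing.
- nut_jar: Glass jar with a steel lid, 72 mm diameter, 85 mm tall; leave it.
- tape_roll: Roll of black tape, 100 mm diameter, 45 mm tall, lying flat; leave it.
Things that resemble listed ones, but are neither listed nor needed, are in the scene too. There is more than one size of the tool_block; the one meant has the size given above.

How it is judged:
By the outcome, as a careful person would: the job done as asked, in the order asked, and still so for the second after the job is handed in, with the robot touching nothing.
It also fails if it takes over 72 s, if anything falls off the work surface, if the arm or the gripper's body presses on something with over 40 N, if the wrist force passes 120 N, or if a joint passes its speed limit or range.

## Working session

There is one attempt and no reset: what is moved stays moved. The work goes in short steps, Python scripts to look and compute and a shell command to move; the robot and the scene stay as the last step left them, time stands still between calls to the robot, and variables do not carry over. Pictures are saved under pics/ and viewed, on a budget of 10 in all, crops included, one or two more only if the job needs it, and the job is handed in when it is done.

```bash
ls; mkdir -p pics; cat > h.py <<'E'
import numpy as np,cv2
from bench import monitor,imaging,workorder,arm
from scipy.spatial.transform import Rotation as R
def cap(n):
    o=monitor.get_obs();c=imaging.get_calibration(n);p,d=imaging.capture(n)
    if 'T' in c:T=np.array(c['T'])
    else:
        W=np.eye(4);W[:3,:3]=R.from_rotvec(o['tcp_rot']).as_matrix();W[:3,3]=o['position'];T=W@np.array(c['hand_eye'])
    return p,d,np.array(c['mtx']),T
def pt(u,v,z,K,T):
    return T[:3,:3]@(np.linalg.inv(K)@[u,v,1]*z)+T[:3,3]
def cloud(d,K,T):
    v,u=np.mgrid[:d.shape[0],:d.shape[1]]
    P=np.stack([u,v,np.ones_like(u)],-1)@np.linalg.inv(K).T*d[...,None]
    return P@T[:3,:3].T+T[:3,3]
E
python3 - <<'E'
from h import *
o=monitor.get_obs();print(o);print(arm.pinch_z)
for n in('scene','top'):
    p,d,K,T=cap(n);cv2.imwrite(f'pics/{n}0.png',p);np.savez(f'{n}0.npz',p=p,d=d,K=K,T=T);print(n,T.round(3).tolist())
E
```

```text
pics
{'time_s': 0.0, 'joint_positions': array([ 1.17721158e+00,  1.16488117e-01,  1.44225849e+00, -3.72492481e-06,
        1.58400841e+00, -3.77854590e-02]), 'dq': array([ 0.00182927,  0.00128386, -0.00127879,  0.000631  , -0.00092099,
        0.00253371]), 'tau': array([-6.13857672e-03, -7.31990147e+01, -6.32478690e+01, -3.81163172e-04,
        6.35590462e-03,  2.03315398e-05]), 'position': array([0.2350564 , 0.63254756, 0.23056495]), 'tcp_rot': array([-5.55901510e-01, -3.09176885e+00,  1.78465043e-03]), 'ft_force': array([-0.29908486,  0.18936795, -0.64304913]), 'moment': array([0.04483924, 0.00600098, 0.05441125]), 'finger_gap': 0.0856031796446595}
-0.0187
scene [[-0.743, 0.366, -0.561, 1.093], [0.669, 0.374, -0.642, 0.69], [-0.026, -0.852, -0.523, 0.662], [0.0, 0.0, 0.0, 1.0]]
top [[0.027, -0.981, 0.193, 0.275], [-1.0, -0.028, -0.001, -0.006], [0.006, -0.193, -0.981, 1.212], [0.0, 0.0, 0.0, 1.0]]
```

View pics/scene0.png

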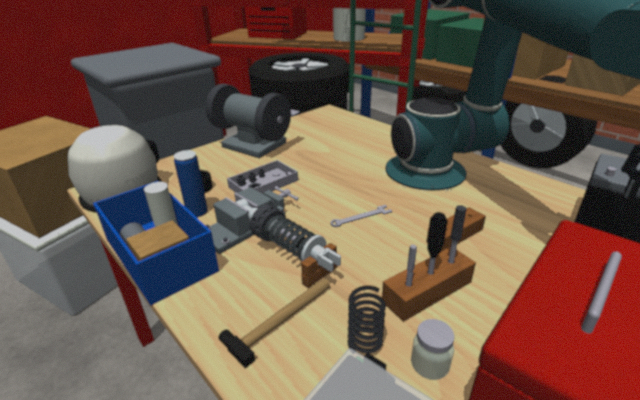

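View pics/top0.png

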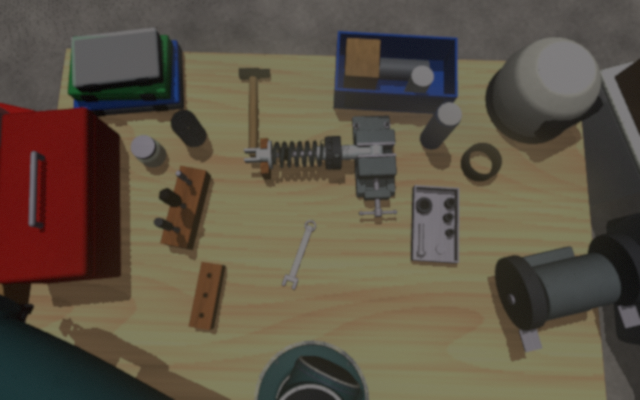

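The scene view shows the bar as the slim dark grip nearest the robot, at (458,215). The screwdriver is in the middle at (437,235) and the drift is far at (411,265). In the top view the block runs (165,240)–(205,170) and the shock (250–390,152), with the ring near (335,152). Next I'll measure the axes from depth.

```bash
python3 - <<'E'
from h import *
S=np.load('top0.npz');p,d,K,T=[S[k] for k in 'pdKT'];C=cloud(d,K,T)
print(K.round(1).tolist())
for u,v in[(335,152),(320,152),(290,152),(350,152),(375,150),(185,207),(300,250)]: print(u,v,C[v,u].round(3))
# block top
m=(np.abs(C[...,2]-.06)<.006);m[:160]=0;m[255:]=0;m[:,:155]=0;m[:,215:]=0
r=cv2.minAreaRect((C[m][:,:2]*1000).astype(np.float32));print('block',r,m.sum(), C[m].mean(0))
# tools
m2=(C[...,2]>.075);m2[:155]=0;m2[255:]=0;m2[:,:150]=0;m2[:,215:]=0
n,l,s,c=cv2.connectedComponentsWithStats(m2.astype(np.uint8))
for i in range(1,n):
    q=C[l==i]; 
    if len(q)>8: 
        t=q[q[:,2]>q[:,2].max()-.012];print(i,len(q),q[:,2].max().round(3),t.mean(0).round(4),len(t))
# shock ridge: per column max z
for u in range(250,372,4):
    col=C[120:185,u];i=np.argmax(col[:,2]);q=col[col[:,2]>.068-.0];print(u,col[i].round(4),(q[:,0].min().round(3),q[:,0].max().round(3),len(q)) if len(q) else '')
a=cv2.resize(p[125:185,235:400],None,fx=4.8,fy=4.8,interpolation=2);a=cv2.convertScaleAbs(a,alpha=1.8)
S=np.load('scene0.npz');b=cv2.resize(S['p'][170:290,200:350],None,fx=4.2,fy=2.6,interpolation=2)
b=cv2.resize(S['p'][185:260,210:360],None,fx=4.8,fy=4,interpolation=2);b=cv2.convertScaleAbs(b,alpha=1.5)
w=792;a=cv2.copyMakeBorder(a,0,0,0,max(0,w-a.shape[1]),0);b=cv2.copyMakeBorder(b,0,0,0,max(0,w-b.shape[1]),0);cv2.imwrite('pics/c1.png',np.vstack([a,b]));print(a.shape,b.shape)
E
```

```text
[[449.8, 0.0, 319.9], [0.0, 449.8, 201.1], [0.0, 0.0, 1.0]]
335 152 [ 0.62  -0.043  0.11 ]
320 152 [ 0.624 -0.004  0.094]
290 152 [0.622 0.073 0.093]
350 152 [ 0.63  -0.083  0.083]
375 150 [ 0.636 -0.148  0.085]
185 207 [0.477 0.344 0.053]
300 250 [0.377 0.042 0.007]
block ((478.00140380859375, 348.9511413574219), (72.01900482177734, 210.17970275878906), 80.85108184814453) 1821 [0.47371677 0.34501555 0.05997843]
8 96 0.162 [0.5402 0.3368 0.1565] 33
11 324 1.212 [ 0.2745 -0.0063  1.212 ] 1
17 202 0.206 [0.4144 0.3576 0.201 ] 80
250 [0.6277 0.1788 0.0823] (np.float64(0.599), np.float64(0.631), 8)
254 [0.6027 0.1665 0.0856] (np.float64(0.598), np.float64(0.631), 9)
258 [0.6245 0.1572 0.0859] (np.float64(0.602), np.float64(0.634), 14)
262 [0.6133 0.146  0.088 ] (np.float64(0.578), np.float64(0.644), 20)
266 [0.6139 0.1357 0.087 ] (np.float64(0.57), np.float64(0.667), 25)
270 [ 0.2745 -0.0063  1.212 ] (np.float64(0.275), np.float64(0.651), 30)
274 [0.622  0.1143 0.0977] (np.float64(0.594), np.float64(0.649), 22)
278 [0.6203 0.1056 0.0778] (np.float64(0.614), np.float64(0.623), 5)
282 [0.6
[... 964 characters left out ...]
oat64(0.671), 34)
338 [ 0.6238 -0.05    0.1156] (np.float64(0.587), np.float64(0.67), 34)
342 [ 0.629  -0.0614  0.0918] (np.float64(0.613), np.float64(0.651), 15)
346 [ 0.6276 -0.072   0.0886] (np.float64(0.615), np.float64(0.651), 15)
350 [ 0.6387 -0.0822  0.0886] (np.float64(0.615), np.float64(0.65), 15)
354 [ 0.6346 -0.093   0.0854] (np.float64(0.616), np.float64(0.648), 13)
358 [ 0.6205 -0.1033  0.0883] (np.float64(0.569), np.float64(0.687), 46)
362 [ 0.5696 -0.1141  0.0889] (np.float64(0.566), np.float64(0.691), 47)
366 [ 0.6535 -0.1238  0.0889] (np.float64(0.567), np.float64(0.691), 48)
370 [ 0.2745 -0.0063  1.212 ] (np.float64(0.275), np.float64(0.692), 47)
(288, 792, 3) (300, 792, 3)
```

View pics/c1.png

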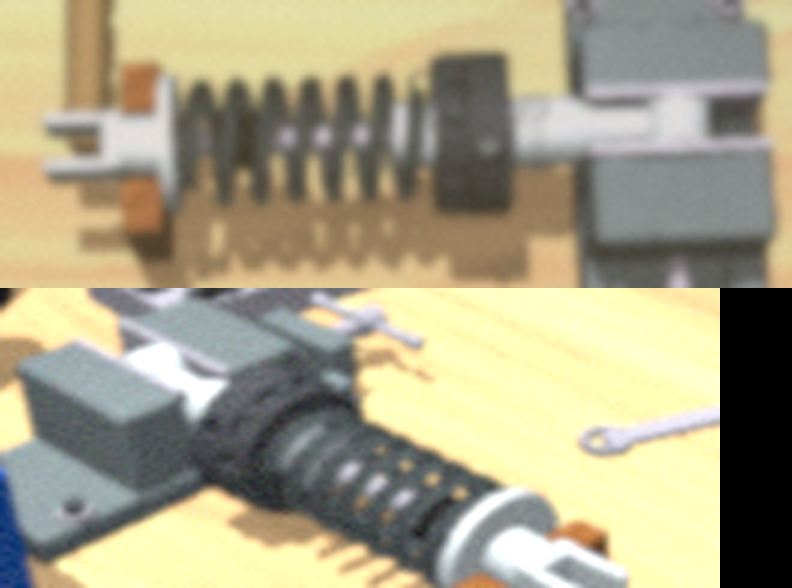

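The lock ring spans about u 325–342 together with the preload ring. There's a bright spot at crop (490,145), which is top-view pixel (337,155), and it's probably the near-side hole. The bar is at about (0.4145, 0.3585), matching the predicted block hole. I'll move above it.

```bash
python3 -m inch '[{"translation":[0,0,-0.025],"yaw":-5.6},{"translation":[0,0,-0.025],"yaw":-5.6},{"translation":[-0.016,-0.017,0],"yaw":0},{"translation":[-0.022,-0.024,0],"yaw":0},{"translation":[-0.022,-0.024,0],"yaw":0},{"translation":[-0.022,-0.024,0],"yaw":0},{"translation":[-0.022,-0.024,0],"yaw":0},{"translation":[-0.022,-0.024,0],"yaw":0},{"translation":[-0.022,-0.024,0],"yaw":0},{"translation":[-0.022,-0.024,0],"yaw":0},{"translation":[-0.022,-0.024,0],"yaw":0},{"translation":[-0.016,-0.018,0],"yaw":0},{"translation":[-0.013,-0.015,0],"yaw":0},{"translation":[0,0,0],"yaw":0},{"translation":[0,0,0],"yaw":0}]' 0
python3 - <<'E'
from h import *
p,d,K,T=cap('wrist');cv2.imwrite('pics/w1.png',p);np.savez('w1.npz',p=p,d=d,K=K,T=T);print(T.round(3).tolist(),K.round(0).tolist())
E
```

```text
time_s: 1.6
position: [0.4147, 0.3585, 0.2811]
tcp_rot: [-0.253, -3.131, 0.0]
ft_force: [0.2, 0.4, 0.5]
finger_gap: 0.0853
[[0.16, 0.947, 0.278, 0.344], [0.987, -0.153, -0.046, 0.371], [-0.001, 0.282, -0.959, 0.424], [0.0, 0.0, 0.0, 1.0]] [[311.0, 0.0, 319.0], [0.0, 311.0, 205.0], [0.0, 0.0, 1.0]]
```

View pics/w1.png

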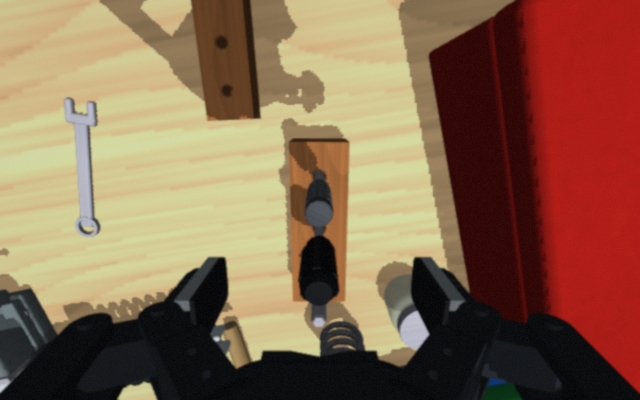

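The wrist view shows the bar's grip end at (319,213), its shank entering the block near (319,176), and the screwdriver at (319,275). All are centred between the fingers. I'll measure the position and lean.

```bash
python3 - <<'E'
from h import *
S=np.load('w1.npz');d,K,T=[S[k] for k in 'dKT'];C=cloud(d,K,T)
m=np.zeros(d.shape,bool);m[165:232,300:340]=1
q=C[m&(C[...,2]>.195)&(C[...,2]<.215)];print(len(q),q.mean(0).round(4),q.min(0).round(4),q.max(0).round(4))
for lo,hi in((.13,.15),(.15,.17),(.17,.19),(.08,.1)):
    q=C[m&(C[...,2]>lo)&(C[...,2]<hi)];print(lo,len(q),q.mean(0).round(4))
m[:]=0;m[135:305,285:355]=1;q=C[m&(abs(C[...,2]-.06)<.003)];print(cv2.minAreaRect((q[:,:2]*1000).astype(np.float32)))
E
```

```text
647 [0.4141 0.359  0.2011] [0.4043 0.3481 0.195 ] [0.4255 0.3697 0.2035]
0.13 108 [0.4062 0.3598 0.1406]
0.15 126 [0.4063 0.3606 0.1613]
0.17 175 [0.4067 0.3601 0.182 ]
0.08 45 [0.4299 0.3564 0.0875]
((478.82391357421875, 348.3279113769531), (70.09207916259766, 210.32568359375), 80.67291259765625)
```

```bash
python3 -m inch '[{"translation":[0,0,0.02],"yaw":0},{"translation":[0,0,0.03],"yaw":0},{"translation":[0,0,0.03],"yaw":0},{"translation":[0,0,0.03],"yaw":0},{"translation":[0,0,0.018],"yaw":0},{"translation":[0,0,0],"yaw":0},{"translation":[0,0,0],"yaw":0}]' 0
python3 -m inch '[{"translation":[0,0,0],"yaw":0},{"translation":[0,0,0],"yaw":0},{"translation":[0,0,0],"yaw":0},{"translation":[0,0,0],"yaw":0},{"translation":[0,0,0],"yaw":0},{"translation":[0,0,0],"yaw":0},{"translation":[0,0,0],"yaw":0},{"translation":[0,0,0],"yaw":0}]' 1 100
```

```text
time_s: 2.35
position: [0.4144, 0.3592, 0.1539]
tcp_rot: [-0.25, -3.132, -0.0]
ft_force: [0.5, 0.4, 0.8]
finger_gap: 0.0857
time_s: 3.15
position: [0.4148, 0.3588, 0.1537]
tcp_rot: [0.252, 3.131, 0.001]
ft_force: [0.0, 1.7, 4.3]
finger_gap: 0.0203
```

Gripped: a gap of 20 mm on the grip. Next I lift it straight out and carry it to a viewing pose beside the ring.

```bash
python3 -m inch '[{"translation":[0,0,-0.01],"yaw":0},{"translation":[0,0,-0.015],"yaw":0},{"translation":[0,0,-0.02],"yaw":0},{"translation":[0,0,-0.025],"yaw":0},{"translation":[0,0,-0.03],"yaw":0},{"translation":[0,0,-0.02],"yaw":0},{"translation":[0,0,-0.02],"yaw":0},{"translation":[0,0,0],"yaw":0},{"translation":[0,0,0],"yaw":0}]' 1 120
python3 -m inch '[{"translation":[-0.008,-0.014,0],"yaw":0},{"translation":[-0.0155,-0.028,0],"yaw":0},{"translation":[-0.019,-0.033,0],"yaw":0},{"translation":[-0.019,-0.033,0],"yaw":0},{"translation":[-0.019,-0.033,0],"yaw":0},{"translation":[-0.019,-0.033,0],"yaw":0},{"translation":[-0.019,-0.033,0],"yaw":0},{"translation":[-0.019,-0.033,0],"yaw":0},{"translation":[-0.019,-0.033,0],"yaw":0},{"translation":[-0.019,-0.033,0],"yaw":0},{"translation":[-0.0155,-0.026,0],"yaw":0},{"translation":[0,0,0],"yaw":-5},{"translation":[0,0,0],"yaw":-5},{"translation":[0,0,0],"yaw":0},{"translation":[0,0,0],"yaw":0}]'
python3 - <<'E'
from h import *
p,d,K,T=cap('wrist');np.savez('w2.npz',p=p,d=d,K=K,T=T);print(T.round(3).tolist())
q,d2,K2,T2=cap('scene');np.savez('s2.npz',p=q,d=d2,K=K2,T=T2)
a=cv2.resize(p[120:340,220:460],None,fx=2.2,fy=2.2,interpolation=2);a=cv2.convertScaleAbs(a,alpha=1.5)
b=cv2.resize(q[120:250,210:330],(260,282),interpolation=2)
o=np.zeros((max(a.shape[0],b.shape[0]),a.shape[1]+b.shape[1],3),np.uint8);o[:a.shape[0],:a.shape[1]]=a;o[:b.shape[0],a.shape[1]:]=b
cv2.imwrite('pics/w2.png',o);print(a.shape)
E
```

```text
time_s: 4.05
position: [0.4146, 0.3585, 0.2932]
tcp_rot: [0.252, 3.131, -0.0]
ft_force: [-0.2, -0.2, -3.4]
finger_gap: 0.0195
time_s: 5.55
position: [0.5499, -0.0, 0.2926]
tcp_rot: [0.018, -3.14, 0.0]
ft_force: [-0.6, 0.2, -3.1]
finger_gap: 0.0197
[[-0.012, 0.96, 0.281, 0.478], [1.0, 0.012, 0.002, -0.0], [-0.001, 0.281, -0.96, 0.435], [0.0, 0.0, 0.0, 1.0]]
(484, 528, 3)
```

View pics/w2.png

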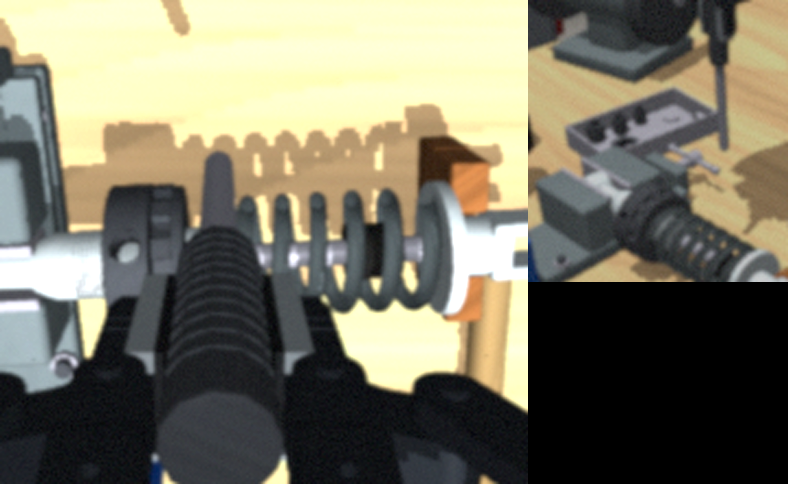

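The near-side hole is clearly visible at crop (128,247), full-frame pixel (278,232). The lock ring spans crop columns 105–150, and the bar's nose is at crop (218,155), pixel (319,190). I'll convert these to positions.

```bash
python3 - <<'E'
from h import *
from scipy.optimize import least_squares
S=np.load('w2.npz');d,K,T=[S[k] for k in 'dKT'];C=cloud(d,K,T)
m=np.zeros(d.shape,bool);m[205:256,269:287]=1
q=C[m&(C[...,2]>.085)];print(len(q),q.min(0).round(4),q.max(0).round(4))
f=least_squares(lambda p:np.hypot(q[:,0]-p[0],q[:,2]-p[1])-.045,[.628,.068],loss='soft_l1',f_scale=.001);print('axis x,z',f.x,np.abs(f.fun).mean())
g=least_squares(lambda p:np.hypot(q[:,0]-p[0],q[:,2]-.068)-.045,[.628],loss='soft_l1',f_scale=.001);print('axis x',g.x)
# ring edges in y per row
for v in(215,225,240,250): print(v,[(u,C[v,u].round(4).tolist()) for u in(267,268,269,287,288,289)][::2])
for x0 in(f.x[0],g.x[0]):
  c=T[:3,3];r=T[:3,:3]@(np.linalg.inv(K)@[278.2,232.3,1])
  a=r[0]**2+r[2]**2;b=2*((c[0]-x0)*r[0]+(c[2]-.068)*r[2]);e=(c[0]-x0)**2+(c[2]-.068)**2-.045**2
  s=(-b-np.sqrt(b*b-4*a*e))/2/a;h=c+s*r;print('hole',h.round(4),np.degrees(np.arctan2(x0-h[0],h[2]-.068)))
print('hole depth px',C[232,278],C[230:235,276:281,2].round(3).tolist())
# shock heading from spring end / thread cylinders
for lo,hi in((222,262),(300,318),(335,420)):
  mm=np.zeros(d.shape,bool);mm[195:265,lo:hi]=1;w=C[mm&(C[...,2]>.07)&(C[...,2]<.12)]
  for y in np.arange(w[:,1].min(),w[:,1].max(),.015):
    t=w[abs(w[:,1]-y)<.0075]
    if len(t)>20:print(round(y,3),t[:,0].min().round(4),t[:,0].max().round(4),t[:,2].max().round(4),end=' | ')
  print()
# nose & shank
mm=np.zeros(d.shape,bool);mm[185:226,308:331]=1;w=C[mm&(C[...,2]>.14)&(C[...,2]<.3)]
for z in np.arange(.145,.22,.012):
  t=w[abs(w[:,2]-z)<.006]
  if len(t)>5:print('bar',z.round(3),len(t),t.mean(0).round(4),t[:,0].min().round(4),t[:,1].min().round(4),t[:,1].max().round(4))
E
```

```text
735 [ 0.4782 -0.0581  0.085 ] [ 0.6331 -0.      0.4352]
axis x,z [0.63163689 0.06798193] 0.01565997662274109
axis x [0.63165501]
215 [(267, [0.6227, -0.0755, -0.0005]), (269, [0.5928, -0.0576, 0.0895]), (288, [0.5941, -0.0359, 0.0848])]
225 [(267, [0.6012, -0.0585, 0.1005]), (269, [0.6015, -0.0563, 0.0997]), (288, [0.6039, -0.0353, 0.0923])]
240 [(267, [0.6159, -0.0575, 0.1095]), (269, [0.6158, -0.0552, 0.1098]), (288, [0.6176, -0.0343, 0.1047])]
250 [(267, [0.6268, -0.0574, 0.1124]), (269, [0.6266, -0.0551, 0.1129]), (288, [0.5386, -0.0138, 0.3038])]
hole [ 0.6078 -0.0451  0.1062] 32.0270416919742
hole [ 0.6078 -0.0451  0.1061] 32.048876915796676
hole depth px [ 0.6169642  -0.04868914  0.08182993] [[0.085, 0.085, 0.083, 0.078, 0.08], [0.084, 0.08, 0.081, 0.08, 0.081], [0.082, 0.08, 0.082, 0.081, 0.082], [0.083, 0.081, 0.081, 0.083, 0.083], [0.084, 0.082, 0.083, 0.08, 0.083]]
-0.122 0.6018 0.6597 0.0859 | -0.107 0.5706 0.6599 0.0866 | -0.092 0.6145 0.6651 0.0885 | -0.077 0.613 0.6499 0.089 | 
-0.023 0.5866 0.616 0.1084 | 
0.02 0.5995 0.6315 0.0856 | 0.035 0.598 0.6315 0.0982 | 0.05 0.5973 0.6411 0.0966 | 0.065 0.5951 0.6584 0.099 | 0.08 0.5927 0.6575 0.1002 | 0.095 0.5903 0.6569 0.099 | 0.11 0.5934 0.6555 0.0964 | 0.125 0.5827 0.656 0.0991 | 
bar 0.157 25 [5.456e-01 3.000e-04 1.596e-01] 0.5443 -0.0051 0.0059
bar 0.169 39 [5.453e-01 5.000e-04 1.692e-01] 0.5439 -0.0049 0.0058
bar 0.181 51 [5.455e-01 5.000e-04 1.810e-01] 0.5441 -0.0048 0.0065
bar 0.193 54 [0.5456 0.0006 0.1931] 0.5441 -0.0053 0.0062
bar 0.205 66 [5.455e-01 4.000e-04 2.052e-01] 0.544 -0.005 0.0065
bar 0.217 77 [0.5456 0.0007 0.2175] 0.5442 -0.0053 0.0064
```

The bar hangs vertical, with its nose 142 mm below the TCP. The hole is at about (0.608, -0.046, 0.106), 32° from vertical, and the shock's heading is about 93°. I'll line up above the hole.

```bash
python3 -m inch '[{"translation":[0,0,0],"yaw":-2.5},{"translation":[-0.008,-0.007,0],"yaw":0},{"translation":[-0.016,-0.014,0],"yaw":0},{"translation":[-0.016,-0.014,0],"yaw":0},{"translation":[-0.01,-0.009,0.005],"yaw":0},{"translation":[-0.005,-0.005,0.01],"yaw":0},{"translation":[0,0,0.01],"yaw":0},{"translation":[0,0,0.01],"yaw":0},{"translation":[0,0,0],"yaw":0},{"translation":[0,0,0],"yaw":0}]'
python3 -m inch '[{"translation":[0,0,0.002],"yaw":0},{"translation":[0,0,0.002],"yaw":0},{"translation":[0,0,0.002],"yaw":0},{"translation":[0,0,0],"yaw":0}]'
python3 - <<'E'
from h import *
p,d,K,T=cap('wrist');np.savez('w3.npz',p=p,d=d,K=K,T=T)
cv2.imwrite('pics/w3.png',cv2.convertScaleAbs(cv2.resize(p[180:280,220:420],None,fx=4,fy=4,interpolation=2),alpha=1.6))
E
```

```text
time_s: 6.65
position: [0.6076, -0.045, 0.2584]
tcp_rot: [0.091, -3.14, -0.0]
ft_force: [-0.1, 0.1, -2.9]
finger_gap: 0.0197
time_s: 7.05
position: [0.6079, -0.0454, 0.2521]
tcp_rot: [0.091, -3.14, -0.0]
ft_force: [0.1, 0.5, -4.2]
finger_gap: 0.0197
```

View pics/w3.png

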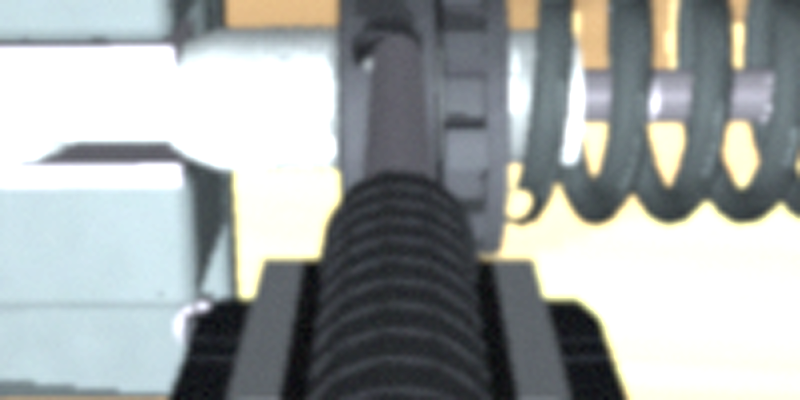

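The nose at crop (397,40) covers most of the hole, whose left edge shows at crop (355,45). The nose looks 1–3 mm too far to +y. I'll measure that offset from the ring's edges.

```bash
python3 - <<'E'
from h import *
S=np.load('w3.npz');p,d,K,T=[S[k] for k in 'pdKT'];C=cloud(d,K,T)
for v in range(182,222,3):
  print(v,'|',' '.join(f"{u}:{C[v,u,0]*1e3:.0f},{C[v,u,1]*1e3:.1f},{C[v,u,2]*1e3:.0f}" for u in(304,305,306,308,310,312,314,316,318,321,324,326,328,330,332)))
E
```

```text
182 | 304:623,-63.7,-0 305:601,-58.9,100 306:601,-58.0,100 308:600,-56.0,101 310:601,-54.1,100 312:600,-52.2,99 314:600,-50.2,99 316:600,-48.3,100 318:600,-46.4,100 321:600,-43.5,100 324:600,-40.6,100 326:599,-38.7,101 328:600,-36.7,99 330:604,-33.9,81 332:600,-32.6,95
185 | 304:627,-63.5,-1 305:603,-58.7,102 306:603,-57.8,101 308:603,-55.8,104 310:603,-53.9,102 312:603,-52.0,101 314:603,-50.1,101 316:603,-48.1,100 318:603,-46.2,99 321:602,-43.3,101 324:602,-40.5,103 326:602,-38.6,102 328:602,-36.6,102 330:606,-33.7,82 332:603,-32.5,97
188 | 304:613,-60.6,75 305:606,-58.5,103 306:606,-57.6,103 308:605,-55.6,104 310:606,-53.7,103 312:607,-51.9,96 314:608,-49.9,92 316:608,-48.0,91 318:608,-46.0,91 321:607,-43.1,96 324:605,-40.3,104 326:605,-38.4,104 328:605,-36.5,104 330:609,-33.5,82 332:604,-32.7,104
191 | 304:615,-60.2,80 305:608,-58.2,108 306:608,-57.4,105 308:608,-55.4,107 310:610,-53.7,99 312:612,-51.8,91 314:605,-49.7,117 316:603,-47.9,124 318:603,-46.1,125 321:602,-43.5,127 324:604,-40.5,117 326:607,-38.3,106 328:607,-36.4,106 330:613,-33.3,82 332:607,-32.5,105
194 | 304:618,-60
[... 2019 characters left out ...]
-48.5,190 316:603,-47.2,193 318:603,-45.8,193 321:602,-43.8,194 324:603,-41.7,191 326:604,-40.1,188 328:629,-35.1,113 330:638,-31.7,85 332:629,-31.3,112
218 | 304:642,-58.7,86 305:633,-56.9,113 306:632,-55.9,115 308:633,-54.0,114 310:633,-52.1,113 312:605,-49.8,193 314:604,-48.4,195 316:603,-47.1,198 318:603,-45.8,199 321:602,-43.8,201 324:603,-41.7,197 326:604,-40.3,195 328:632,-34.9,112 330:642,-31.3,83 332:631,-31.1,113
221 | 304:647,-58.7,83 305:636,-56.8,112 306:636,-55.8,113 308:635,-53.8,114 310:636,-52.0,113 312:605,-49.6,199 314:604,-48.3,203 316:603,-47.0,204 318:603,-45.8,206 321:603,-43.8,206 324:603,-41.8,203 326:604,-40.4,200 328:635,-34.7,111 330:645,-31.1,83 332:635,-30.9,112
```

By depth, the hole's centre is at about (0.6105, -0.0474), 28° from vertical, and the nose axis is at (0.608, -0.0445). I'll shift +x 2.5 mm and -y 3 mm, then lower gently.

```bash
python3 -m inch '[{"translation":[-0.0025,-0.003,0],"yaw":0},{"translation":[0,0,0],"yaw":0},{"translation":[0,0,0.002],"yaw":0},{"translation":[0,0,0.002],"yaw":0},{"translation":[0,0,0],"yaw":0}]'
python3 -m inch '[{"translation":[0,0,0.0015],"yaw":0},{"translation":[0,0,0],"yaw":0}]'
python3 -m inch '[{"translation":[0,0,0.0015],"yaw":0},{"translation":[0,0,0],"yaw":0}]'
```

```text
time_s: 7.6
position: [0.6103, -0.0483, 0.2478]
tcp_rot: [0.091, -3.139, -0.0]
ft_force: [-3.4, -0.2, -3.3]
finger_gap: 0.0197
time_s: 7.8
position: [0.6104, -0.0483, 0.2464]
tcp_rot: [0.091, -3.139, -0.0]
ft_force: [-3.3, -0.2, -4.4]
finger_gap: 0.0193
time_s: 8.0
position: [0.6104, -0.0483, 0.2449]
tcp_rot: [0.091, -3.14, -0.0]
ft_force: [-3.6, -0.7, -4.7]
finger_gap: 0.0198
```

The nose is already 5 mm below rim level, so it's in the hole, touching its +x wall lightly. I'll continue down.

```bash
python3 -m inch '[{"translation":[0,0,0.0015],"yaw":0},{"translation":[0,0,0.0015],"yaw":0},{"translation":[0,0,0],"yaw":0}]'
python3 -m inch '[{"translation":[0,0,0.0015],"yaw":0},{"translation":[0,0,0],"yaw":0}]'
```

```text
time_s: 8.3
position: [0.6105, -0.0483, 0.2419]
tcp_rot: [0.091, -3.14, -0.0]
ft_force: [-3.5, 0.3, -4.2]
finger_gap: 0.0196
time_s: 8.5
position: [0.6106, -0.0482, 0.2405]
tcp_rot: [0.091, -3.14, -0.0]
ft_force: [-4.1, 0.9, -4.0]
finger_gap: 0.0197
```

```bash
python3 -m inch '[{"translation":[-0.002,0,0],"yaw":0},{"translation":[-0.002,0,0.0005],"yaw":0},{"translation":[0,0,0],"yaw":0}]'
python3 -m inch '[{"translation":[-0.002,0,0.0005],"yaw":0},{"translation":[-0.002,0,0.0005],"yaw":0},{"translation":[-0.002,0,0.0005],"yaw":0},{"translation":[0,0,0],"yaw":0}]'
python3 - <<'E'
from h import *
p,d,K,T=cap('wrist');np.savez('w4.npz',p=p,d=d,K=K,T=T)
cv2.imwrite('pics/w4.png',cv2.convertScaleAbs(cv2.resize(p[160:260,220:420],None,fx=4,fy=4,interpolation=2),alpha=1.6))
C=cloud(d,K,T)
for v in range(176,240,6): print(v,'|',' '.join(f"{u}:{C[v,u,0]*1e3:.0f},{C[v,u,1]*1e3:.1f},{C[v,u,2]*1e3:.0f}" for u in(306,308,310,312,314,317,319,321,324,326,328,330,332)))
E
```

```text
time_s: 8.8
position: [0.6149, -0.048, 0.2402]
tcp_rot: [-0.091, 3.14, 0.0]
ft_force: [-3.7, 0.4, -3.5]
finger_gap: 0.0194
time_s: 9.2
position: [0.6209, -0.0477, 0.2386]
tcp_rot: [-0.091, 3.14, 0.0]
ft_force: [-2.5, 0.2, -3.5]
finger_gap: 0.0196
176 | 306:625,-63.3,-0 308:604,-58.2,103 310:604,-56.3,104 312:604,-54.5,103 314:604,-52.7,104 317:604,-50.0,104 319:604,-48.2,103 321:604,-46.4,103 324:604,-43.7,103 326:603,-41.9,104 328:603,-40.1,103 330:603,-38.3,104 332:603,-36.5,104
182 | 306:615,-60.5,79 308:609,-57.8,107 310:609,-56.0,106 312:609,-54.2,107 314:609,-52.4,106 317:609,-49.7,107 319:609,-47.9,107 321:609,-46.1,106 324:608,-43.4,107 326:608,-41.7,108 328:608,-39.8,106 330:608,-38.1,108 332:608,-36.2,106
188 | 306:620,-60.0,83 308:614,-57.5,109 310:614,-55.7,109 312:614,-53.9,110 314:614,-52.1,108 317:614,-49.4,106 319:614,-47.6,108 321:614,-45.8,107 324:618,-42.6,89 326:614,-41.3,106 328:613,-39.6,109 330:613,-37.7,107 332:613,-36.0,110
194 | 306:625,-59.6,88 308:619,-57.2,111 310:619,-55.4,112 312:620,-53.6,109 314:616,-51.8,122 317:615,-49.2,127 319:614,-47.6,129 321:61
[... 1074 characters left out ...]
4,-1 308:648,-55.8,109 310:612,-52.9,208 312:612,-51.7,209 314:610,-50.6,213 317:610,-48.9,215 319:609,-47.7,215 321:610,-46.6,213 324:610,-44.9,214 326:610,-43.6,212 328:611,-42.3,209 330:647,-35.5,109 332:647,-33.6,109
230 | 306:613,-54.9,215 308:613,-53.7,217 310:611,-52.6,220 312:611,-51.5,222 314:611,-50.4,221 317:611,-48.7,222 319:610,-47.7,222 321:610,-46.6,223 324:611,-44.9,221 326:610,-43.8,222 328:611,-42.7,220 330:611,-41.5,218 332:612,-40.2,216
236 | 306:613,-54.5,226 308:612,-53.4,228 310:612,-52.3,228 312:611,-51.3,228 314:611,-50.2,229 317:610,-48.7,232 319:610,-47.7,231 321:610,-46.7,232 324:611,-45.0,229 326:611,-44.0,229 328:610,-42.9,230 330:611,-41.8,228 332:612,-40.6,227
```

View pics/w4.png

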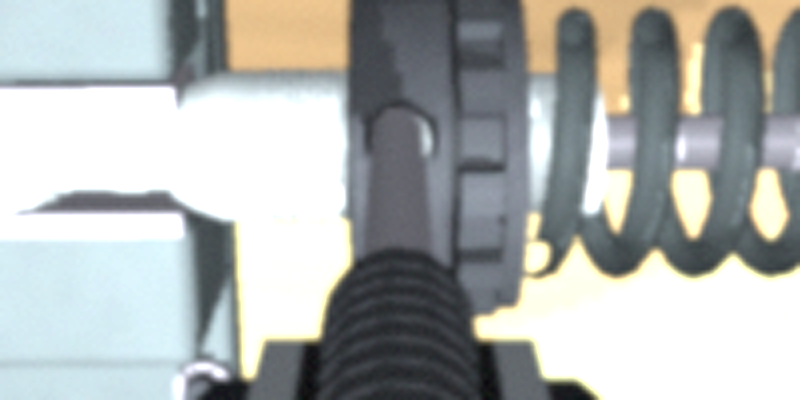

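The bar is seated in the hole, which has moved up with it: crop (400,135), bar shank at crop (398,180). I'll continue the swing and go deeper.

```bash
python3 -m inch '[{"translation":[-0.002,0.0002,0.0005],"yaw":0},{"translation":[-0.002,0.0002,0.0005],"yaw":0},{"translation":[-0.002,0.0002,0.0005],"yaw":0},{"translation":[0,0,0],"yaw":0}]'
python3 -m inch '[{"translation":[-0.002,0,0.001],"yaw":0},{"translation":[-0.002,0,0.001],"yaw":0},{"translation":[0,0,0],"yaw":0}]'
python3 -m inch '[{"translation":[-0.0015,0,0.001],"yaw":0},{"translation":[-0.0015,0,0.001],"yaw":0},{"translation":[0,0,0],"yaw":0}]'
```

```text
time_s: 9.65
position: [0.6268, -0.0467, 0.2371]
tcp_rot: [0.091, -3.14, -0.0]
ft_force: [-3.5, -0.8, -3.4]
finger_gap: 0.0199
time_s: 9.95
position: [0.6308, -0.0465, 0.235]
tcp_rot: [0.091, -3.14, -0.0]
ft_force: [-3.2, 0.3, -3.4]
finger_gap: 0.0195
time_s: 10.25
position: [0.6336, -0.0464, 0.233]
tcp_rot: [0.091, -3.14, -0.0]
ft_force: [-4.0, -1.0, -3.7]
finger_gap: 0.0199
```

```bash
python3 -m inch '[{"translation":[-0.001,0,0],"yaw":0},{"translation":[-0.001,0,0],"yaw":0},{"translation":[0,0,0],"yaw":0}]'
python3 -m inch '[{"translation":[-0.001,0,0],"yaw":0},{"translation":[0,0,0],"yaw":0}]'
python3 -m inch '[{"translation":[-0.001,0,0],"yaw":0},{"translation":[0,0,0],"yaw":0}]'
```

```text
time_s: 10.55
position: [0.6352, -0.0463, 0.2331]
tcp_rot: [0.091, -3.139, -0.0]
ft_force: [-7.0, -0.5, -2.2]
finger_gap: 0.0201
time_s: 10.75
position: [0.6371, -0.0462, 0.2335]
tcp_rot: [-0.091, 3.139, -0.0]
ft_force: [0.7, -0.4, -2.5]
finger_gap: 0.0197
time_s: 10.95
position: [0.6378, -0.0461, 0.2334]
tcp_rot: [-0.091, 3.14, -0.0]
ft_force: [-1.0, 0.5, -3.5]
finger_gap: 0.0195
```

The force rose to 7 N and then fell away, so something gave. I'll look.

```bash
python3 - <<'E'
from h import *
p,d,K,T=cap('wrist');np.savez('w5.npz',p=p,d=d,K=K,T=T)
q,d2,K2,T2=cap('scene')
a=cv2.convertScaleAbs(cv2.resize(p[130:270,240:400],None,fx=3.2,fy=3.2,interpolation=2),alpha=1.6)
b=cv2.resize(q[130:260,220:310],None,fx=3.1,fy=3.1,interpolation=2)
o=np.zeros((max(a.shape[0],b.shape[0]),a.shape[1]+b.shape[1],3),np.uint8);o[:a.shape[0],:a.shape[1]]=a;o[:b.shape[0],a.shape[1]:]=b
cv2.imwrite('pics/w5.png',o);print(o.shape)
C=cloud(d,K,T)
for v in range(176,252,6): print(v,'|',' '.join(f"{u}:{C[v,u,0]*1e3:.0f},{C[v,u,1]*1e3:.1f},{C[v,u,2]*1e3:.0f}" for u in(312,314,317,319,321,324,326,328)))
E
```

```text
(448, 791, 3)
176 | 312:619,-52.8,111 314:618,-51.1,111 317:618,-48.5,111 319:618,-46.8,111 321:618,-45.1,111 324:618,-42.5,112 326:618,-40.8,111 328:618,-39.0,111
182 | 312:624,-52.6,111 314:624,-50.8,112 317:624,-48.2,111 319:623,-46.5,111 321:623,-44.8,112 324:623,-42.2,113 326:623,-40.4,112 328:623,-38.7,112
188 | 312:633,-52.5,93 314:629,-50.5,111 317:627,-48.0,117 319:627,-46.3,120 321:626,-44.6,120 324:628,-41.9,114 326:631,-39.7,101 328:628,-38.4,112
194 | 312:635,-52.0,110 314:629,-50.2,132 317:627,-47.8,138 319:628,-46.2,137 321:627,-44.6,137 324:628,-42.2,133 326:630,-40.2,125 328:633,-38.0,112
200 | 312:639,-51.7,113 314:630,-49.9,147 317:629,-47.6,151 319:628,-46.1,151 321:628,-44.7,152 324:628,-42.4,151 326:630,-40.6,144 328:639,-37.6,111
206 | 312:632,-51.1,155 314:630,-49.6,163 317:628,-47.5,167 319:629,-46.1,166 321:629,-44.7,166 324:629,-42.5,164 326:630,-40.9,159 328:645,-37.2,110
212 | 312:632,-50.8,171 314:630,-49.4,176 317:629,-47.4,178 319:629,-46.1,178 321:629,-44.7,178 324:629,-42.7,177 326:631,-41.2,173 328:651,-36.7,108
218 | 312:632,-50.5,183 314:631,-49.2
[... 162 characters left out ...]
,-47.3,212 319:626,-46.2,212 321:626,-45.1,211 324:626,-43.4,210 326:626,-42.3,211 328:626,-41.1,211
230 | 312:627,-49.9,218 314:626,-48.9,220 317:626,-47.3,221 319:625,-46.2,221 321:625,-45.2,221 324:626,-43.5,220 326:626,-42.5,220 328:627,-41.3,218
236 | 312:626,-49.7,228 314:626,-48.7,230 317:626,-47.2,228 319:626,-46.2,229 321:626,-45.2,229 324:626,-43.6,228 326:626,-42.6,227 328:627,-41.5,226
242 | 312:627,-49.6,235 314:626,-48.6,236 317:626,-47.1,235 319:626,-46.2,236 321:626,-45.2,236 324:626,-43.7,236 326:626,-42.8,236 328:627,-41.6,233
248 | 312:627,-49.4,242 314:627,-48.5,242 317:626,-47.1,242 319:626,-46.2,243 321:627,-45.2,241 324:626,-43.8,243 326:626,-42.9,242 328:627,-41.9,241
```

View pics/w5.png

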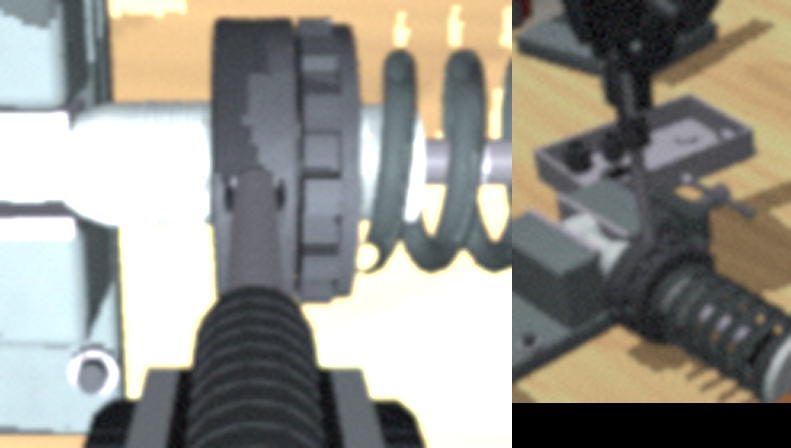

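The bar is still in the hole and has pivoted about 2.5° in the pads. The hole now stands near the top, with its dark flanks at crop (230,190) and (280,190). I'll push on in small steps and watch the force and moment for the firm stop.

```bash
g(){ python3 -c "
from bench import monitor as m
o=m.get_obs();print('F',o['ft_force'].round(1),'M',o['moment'].round(2))"; }; g
python3 -m inch '[{"translation":[-0.001,0,0],"yaw":0},{"translation":[-0.001,0,0],"yaw":0},{"translation":[0,0,0],"yaw":0}]'; g
python3 -m inch '[{"translation":[-0.001,0,0],"yaw":0},{"translation":[-0.001,0,0],"yaw":0},{"translation":[0,0,0],"yaw":0}]'; g
python3 -m inch '[{"translation":[-0.001,0,0],"yaw":0},{"translation":[-0.001,0,0],"yaw":0},{"translation":[0,0,0],"yaw":0}]'; g
```

```text
F [-0.3  0.2 -3.1] M [-0.02  0.13 -0.06]
time_s: 11.35
position: [0.6394, -0.046, 0.2332]
tcp_rot: [0.091, -3.139, -0.0]
ft_force: [-4.9, -0.4, -2.0]
finger_gap: 0.02
F [-4.9 -0.4 -2. ] M [-0.09  1.07  0.02]
time_s: 11.65
position: [0.6411, -0.0459, 0.2331]
tcp_rot: [0.091, -3.139, 0.0]
ft_force: [-6.7, -0.6, -2.0]
finger_gap: 0.0198
F [-6.7 -0.6 -2. ] M [-0.15  2.06  0.03]
time_s: 11.95
position: [0.6438, -0.0457, 0.2333]
tcp_rot: [-0.091, 3.14, 0.0]
ft_force: [-1.7, 0.2, -2.4]
finger_gap: 0.0193
F [-1.7  0.2 -2.4] M [ 0.03  0.3  -0.  ]
```

```bash
python3 - <<'E'
from h import *
p,d,K,T=cap('wrist');np.savez('w6.npz',p=p,d=d,K=K,T=T)
for f in('w5','w6'):
  S=np.load(f+'.npz');C=cloud(S['d'],S['K'],S['T'])
  print(f)
  for yo in(-.0065,-.0058,-.0052,.0052,.0058,.0065):
    # hole pixels: z well under rim along a strip of shock-frame y
    s=(C[...,1]+.0468-(C[...,0]-.6316)*.058-yo); m=(abs(s)<.0006)&(C[...,0]>.61)&(C[...,0]<.66)&(C[...,2]>.06)&(C[...,2]<.125)
    q=C[m];q=q[np.argsort(q[:,0])];rim=.068+np.sqrt(.045**2-(q[:,0]-.6316)**2);h=q[rim-q[:,2]>.006]
    print(yo,len(q),len(h),h[:,0].min().round(4) if len(h) else '',h[:,0].max().round(4) if len(h) else '',h[:,2].round(3)[:6])
  m=(abs(C[...,1]+.0462)<.004)&(C[...,0]>.61)&(C[...,0]<.65)
  for z in(.12,.13,.14,.16,.18):
    t=C[m&(abs(C[...,2]-z)<.005)]
    if len(t):print('shank',z,np.percentile(t[:,0],20).round(4),len(t))
a=cv2.convertScaleAbs(cv2.resize(p[130:250,250:390],None,fx=5,fy=5,interpolation=2),alpha=1.6);cv2.imwrite('pics/w6.png',a)
E
```

```text
w5
-0.0065 78 0   []
-0.0058 77 6 0.6331 0.6342 [0.09  0.093 0.096 0.099 0.106 0.101]
-0.0052 37 8 0.6308 0.6342 [0.104 0.097 0.093 0.085 0.096 0.099]
0.0052 25 2 0.6273 0.6275 [0.101 0.104]
0.0058 28 5 0.6273 0.6287 [0.101 0.104 0.1   0.104 0.106]
0.0065 48 3 0.6283 0.6287 [0.1   0.104 0.106]
shank 0.12 0.6268 30
shank 0.13 0.6271 33
shank 0.14 0.6276 40
shank 0.16 0.6283 49
shank 0.18 0.6292 64
w6
-0.0065 88 0   []
-0.0058 66 7 0.6333 0.6344 [0.091 0.086 0.101 0.092 0.096 0.103]
-0.0052 34 7 0.6324 0.6344 [0.086 0.091 0.101 0.092 0.096 0.103]
0.0052 26 3 0.627 0.6276 [0.1   0.104 0.106]
0.0058 28 6 0.627 0.6285 [0.1   0.104 0.106 0.1   0.104 0.106]
0.0065 49 4 0.6279 0.6303 [0.1   0.104 0.106 0.105]
shank 0.12 0.627 32
shank 0.13 0.6278 39
shank 0.14 0.6287 38
shank 0.16 0.6303 57
shank 0.18 0.6319 65
```

View pics/w6.png

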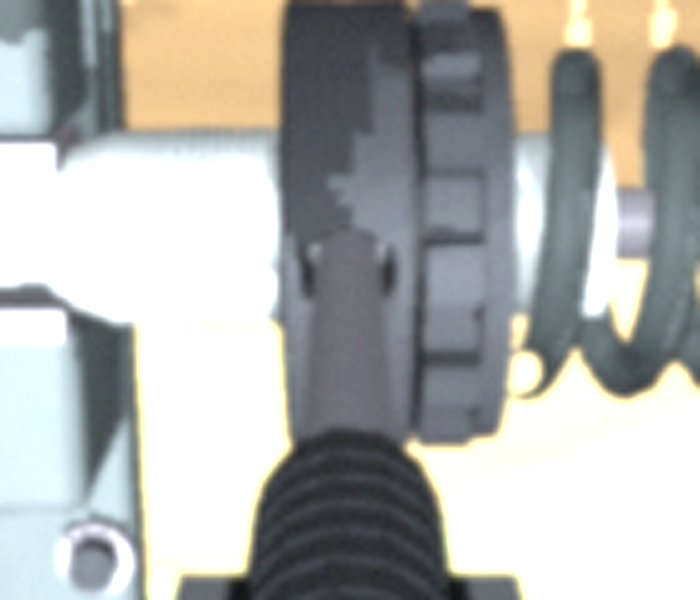

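Between the last two looks the TCP went 6 mm further, but the hole stayed at x ≈ 0.633 and the bar tilted another 2.4° in the pads. The hole flanks are at crop (308,265) and (385,265), so the ring appears to be on its stop. I'll give it one more push to confirm.

```bash
cat > hole.py <<'E'
from h import *
p,d,K,T=cap('wrist');o=monitor.get_obs();C=cloud(d,K,T);print('F',o['ft_force'].round(1),'M',o['moment'].round(2))
for lo,hi in((-.0075,-.0048),(.0048,.0075)):
    s=(C[...,1]+.0468-(C[...,0]-.6316)*.058);m=(s>lo)&(s<hi)&(C[...,0]>.61)&(C[...,0]<.66)&(C[...,2]>.06)&(C[...,2]<.115)
    q=C[m];rim=.068+np.sqrt(.045**2-(q[:,0]-.6316)**2);h=q[rim-q[:,2]>.006];print('hole',len(h),h[:,0].min().round(4),h[:,0].mean().round(4),h[:,0].max().round(4))
m=(abs(C[...,1]+.0462)<.004)&(C[...,0]>.61)&(C[...,0]<.66)
print('shank',[(z,np.percentile(C[m&(abs(C[...,2]-z)<.005)][:,0],20).round(4)) for z in(.125,.14,.16,.18)])
E
python3 -m inch '[{"translation":[-0.001,0,0],"yaw":0},{"translation":[-0.001,0,0],"yaw":0}]'; python3 hole.py
python3 -m inch '[{"translation":[-0.001,0,0],"yaw":0},{"translation":[-0.001,0,0],"yaw":0}]'; python3 hole.py
python3 -m inch '[{"translation":[-0.001,0,0],"yaw":0},{"translation":[-0.001,0,0],"yaw":0}]'; python3 hole.py
```

```text
time_s: 12.2
position: [0.6454, -0.0457, 0.2332]
tcp_rot: [0.091, -3.14, 0.0]
ft_force: [-4.4, -0.0, -1.7]
finger_gap: 0.0193
F [-4.2 -0.4 -2.4] M [-0.1   1.25  0.01]
hole 8 0.6319 0.6335 0.6342
hole 11 0.6265 0.6293 0.633
shank [(0.125, np.float64(0.6278)), (0.14, np.float64(0.629)), (0.16, np.float64(0.631)), (0.18, np.float64(0.6328))]
time_s: 12.45
position: [0.6472, -0.0456, 0.2331]
tcp_rot: [0.091, -3.139, 0.0]
ft_force: [4.2, -0.5, -3.3]
finger_gap: 0.0196
F [ 0.6  0.7 -3.2] M [ 0.08 -0.15 -0.  ]
hole 7 0.6315 0.6336 0.6346
hole 10 0.6266 0.6287 0.6319
shank [(0.125, np.float64(0.6275)), (0.14, np.float64(0.6292)), (0.16, np.float64(0.6313)), (0.18, np.float64(0.6335))]
time_s: 12.7
position: [0.6498, -0.0454, 0.2334]
tcp_rot: [-0.091, 3.14, 0.0]
ft_force: [-2.3, 0.1, -4.2]
finger_gap: 0.0196
F [-1.5  0.4 -3.2] M [-0.01  0.4   0.05]
hole 8 0.6316 0.6334 0.6346
hole 9 0.6266 0.6285 0.631
shank [(0.125, np.float64(0.6278)), (0.14, np.float64(0.6296)), (0.16, np.float64(0.6322)), (0.18, np.float64(0.6345))]
```

The hole hasn't moved at all under a full lever push. As a cross-check, I'll compare the hole's initial angle (w2) with now: the turn should be 0.52–0.62 rad.

```bash
python3 - <<'E'
from h import *
for f in('w2','w3','w6'):
  S=np.load(f+'.npz');C=cloud(S['d'],S['K'],S['T'])
  X=C[...,0]-.6316;s=C[...,1]+.0468-X*.058
  r=np.hypot(X,C[...,2]-.068);th=np.degrees(np.arctan2(-X,C[...,2]-.068))
  for lo,hi in((-.0085,-.006),(-.006,-.004),(-.004,-.002),(-.002,0),(0,.002),(.002,.004),(.004,.006),(.006,.0085)):
    m=(s>lo)&(s<hi)&(C[...,2]>.05)&(C[...,2]<.118)&(abs(X)<.04)
    # project ray of hole pixels onto rim cylinder
    c=S['T'][:3,3];P=C[m&(r<.0425)]
    if len(P)==0: print(f,lo,0);continue
    D=P-c;x0,z0=c[0]-.6316,c[2]-.068
    a=D[:,0]**2+D[:,2]**2;b=2*(x0*D[:,0]+z0*D[:,2]);e=x0**2+z0**2-.045**2
    k=(-b-np.sqrt(b*b-4*a*e))/2/a;H=c+k[:,None]*D;t=np.degrees(np.arctan2(.6316-H[:,0],H[:,2]-.068))
    print(f,lo,len(P),t.min().round(1),t.max().round(1),'mid',((t.min()+t.max())/2).round(1))
E
```

```text
w2 -0.0085 4 26.6 32.3 mid 29.4
w2 -0.006 34 23.7 36.7 mid 30.2
w2 -0.004 28 23.7 39.8 mid 31.8
w2 -0.002 21 23.8 39.8 mid 31.8
w2 0 17 23.8 39.9 mid 31.8
w2 0.002 15 26.7 39.9 mid 33.3
w2 0.004 8 31.0 39.9 mid 35.5
w2 0.006 0
w3 -0.0085 1 31.8 31.8 mid 31.8
w3 -0.006 22 24.5 41.1 mid 32.8
w3 -0.004 14 29.5 38.6 mid 34.1
w3 -0.002 10 33.4 40.1 mid 36.8
w3 0 7 36.2 40.3 mid 38.2
w3 0.002 7 36.3 40.4 mid 38.4
w3 0.004 6 36.5 39.2 mid 37.9
w3 0.006 2 35.4 36.6 mid 36.0
w6 -0.0085 1 2.7 2.7 mid 2.7
w6 -0.006 13 -2.8 6.2 mid 1.7
w6 -0.004 6 5.1 8.5 mid 6.8
w6 -0.002 11 6.4 9.8 mid 8.1
w6 0 6 7.6 9.9 mid 8.8
w6 0.002 6 7.8 10.0 mid 8.9
w6 0.004 6 5.8 9.0 mid 7.4
w6 0.006 14 -0.7 8.0 mid 3.7
```

The hole turned from 31–32° to about 0.7°, roughly 30° or 0.53 rad, which fits the stop at 0.62 if the ring started near 0.09. At the end it held about 7 N at the lip, twice the turning friction, without moving. The bar leans about 7° in the pads, so I'll draw it out along its own axis.

```bash
python3 -m inch '[{"translation":[-0.0004,0,-0.003],"yaw":0},{"translation":[-0.0006,0,-0.005],"yaw":0},{"translation":[-0.0006,0,-0.005],"yaw":0},{"translation":[0,0,0],"yaw":0}]'; python3 hole.py
python3 -m inch '[{"translation":[-0.0006,0,-0.005],"yaw":0},{"translation":[-0.0006,0,-0.005],"yaw":0},{"translation":[-0.0006,0,-0.005],"yaw":0},{"translation":[0,0,-0.01],"yaw":0},{"translation":[0,0,-0.02],"yaw":0},{"translation":[0,0,-0.01],"yaw":0},{"translation":[0.01,0,0],"yaw":0},{"translation":[0.02,0,0],"yaw":0},{"translation":[0.03,0,0],"yaw":0},{"translation":[0.02,0.01,0],"yaw":0},{"translation":[0.01,0.02,0],"yaw":0},{"translation":[0,0.02,0],"yaw":0},{"translation":[0,0.01,0],"yaw":0},{"translation":[0,0,0],"yaw":0},{"translation":[0,0,0],"yaw":0}]'
python3 - <<'E'
from h import *
p,d,K,T=cap('wrist');np.savez('w7.npz',p=p,d=d,K=K,T=T);C=cloud(d,K,T);o=monitor.get_obs();print(o['position'],T[:3,3])
cv2.imwrite('pics/w7.png',cv2.convertScaleAbs(cv2.resize(p[120:300,200:440],None,fx=3,fy=3,interpolation=2),alpha=1.5))
X=C[...,0]-.6316;s=C[...,1]+.0468-X*.058;r=np.hypot(X,C[...,2]-.068)
for lo,hi in((-.006,-.004),(-.004,-.002),(-.002,0),(0,.002),(.002,.004),(.004,.006)):
    m=(s>lo)&(s<hi)&(C[...,2]>.05)&(C[...,2]<.118)&(abs(X)<.04)
    c=T[:3,3];P=C[m&(r<.0425)]
    if len(P)==0: print(lo,0);continue
    D=P-c;x0,z0=c[0]-.6316,c[2]-.068
    a=D[:,0]**2+D[:,2]**2;b=2*(x0*D[:,0]+z0*D[:,2]);e=x0**2+z0**2-.045**2
    k=(-b-np.sqrt(b*b-4*a*e))/2/a;H=c+k[:,None]*D;t=np.degrees(np.arctan2(.6316-H[:,0],H[:,2]-.068))
    print(lo,len(P),t.min().round(1),t.max().round(1))
x,y=o['position'][:2];m=(abs(C[...,1]-y)<.012)&(abs(C[...,0]-x)<.03)&(C[...,2]>.1)
for z in np.arange(o['position'][2]-.15,o['position'][2]-.03,.01):
    t=C[m&(abs(C[...,2]-z)<.005)]
    if len(t)>8:print('shank',z.round(3),len(t),np.percentile(t[:,0],20).round(4),t[:,1].min().round(4),t[:,1].max().round(4))
E
```

```text
time_s: 13.15
position: [0.6514, -0.0453, 0.2476]
tcp_rot: [-0.091, 3.139, -0.0]
ft_force: [-1.7, -0.0, -3.5]
finger_gap: 0.0193
F [-1.   0.7 -3.7] M [-0.02  0.35  0.01]
hole 11 0.6311 0.633 0.6348
hole 10 0.6284 0.6309 0.6343
shank [(0.125, np.float64(0.6278)), (0.14, np.float64(0.6298)), (0.16, np.float64(0.6321)), (0.18, np.float64(0.6347))]
time_s: 14.7
position: [0.5596, 0.0092, 0.3009]
tcp_rot: [0.091, -3.14, 0.0]
ft_force: [1.0, 0.4, -4.2]
finger_gap: 0.0194
[0.5596758  0.00893997 0.30095034] [0.48792347 0.00583251 0.44350534]
-0.006 26 -3.7 10.4
-0.004 21 -5.2 10.5
-0.002 21 -5.1 10.6
0 15 -6.6 9.3
0.002 15 -6.5 7.9
0.004 9 -4.7 5.0
shank 0.171 43 0.536 0.0031 0.0147
shank 0.181 48 0.5371 0.0032 0.0145
shank 0.191 51 0.5383 0.0035 0.0144
shank 0.201 56 0.5394 0.0032 0.0142
shank 0.211 70 0.5405 0.0033 0.015
shank 0.221 74 0.5418 0.0036 0.0148
shank 0.231 81 0.5429 0.0035 0.0146
shank 0.241 101 0.5441 0.0035 0.0153
shank 0.251 107 0.5453 0.0038 0.015
shank 0.261 33 0.5461 0.004 0.0141
shank 0.271 75 0.5433 -0.0006 0.0194
```

View pics/w7.png

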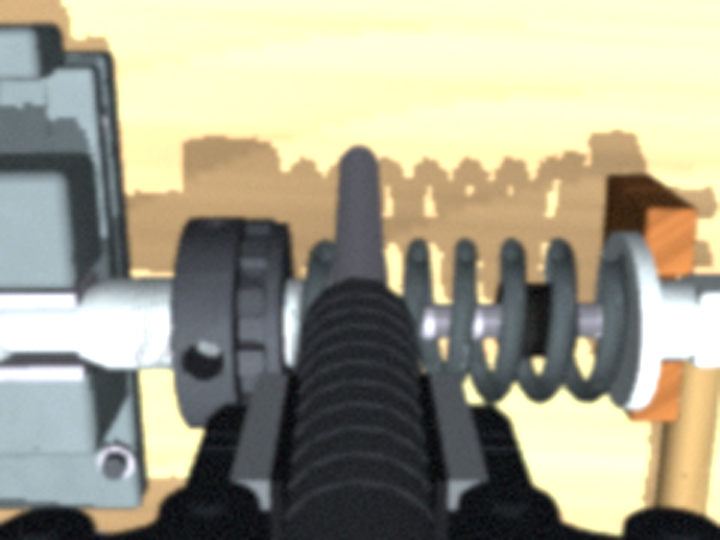

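The bar is out and the hole in the ring stays at the top, at crop (205,355). The bar still leans 6.7° in the pads, its nose 18.8 mm toward the robot (tool +x). I'll carry it to just above its block hole.

```bash
python3 -m inch '[{"translation":[0.01,0,0],"yaw":6.3},{"translation":[0.02,0,0],"yaw":6.2},{"translation":[0.03,0,0],"yaw":0},{"translation":[0.035,0,0],"yaw":0},{"translation":[0.035,0,0],"yaw":0},{"translation":[0.03,0.01,0],"yaw":0},{"translation":[0.02,0.03,0],"yaw":0},{"translation":[0,0.035,0],"yaw":0},{"translation":[0,0.035,0],"yaw":0},{"translation":[0,0.035,0],"yaw":0},{"translation":[0,0.035,0],"yaw":0},{"translation":[0,0.035,0],"yaw":0},{"translation":[0,0.035,0],"yaw":0},{"translation":[0,0.03,0],"yaw":0},{"translation":[0,0.022,0],"yaw":0},{"translation":[0,0.014,0],"yaw":0},{"translation":[0,0.006,0],"yaw":0},{"translation":[0,0,0],"yaw":0},{"translation":[0,0,0],"yaw":0}]'
python3 - <<'E'
from h import *
p,d,K,T=cap('wrist');np.savez('w8.npz',p=p,d=d,K=K,T=T);C=cloud(d,K,T);o=monitor.get_obs();P=o['position'];M=R.from_rotvec(o['tcp_rot']).as_matrix();print(P.round(4),M.round(3).tolist())
L=(C-P)@M  # tool coords
m=(abs(L[...,1])<.012)&(abs(L[...,0])<.04)
for z in np.arange(.05,.15,.02):
    t=L[m&(abs(L[...,2]-z)<.005)]
    if len(t)>8:print('shank tool z',z.round(3),len(t),'xfront',np.percentile(t[:,0],80).round(4),'y',((t[:,1].min()+t[:,1].max())/2).round(4))
h=np.array([.4150,.3588,.06]);print('hole in tool',((h-P)@M).round(4))
E
```

```text
time_s: 16.65
position: [0.4331, 0.3509, 0.3015]
tcp_rot: [0.253, 3.131, -0.0]
ft_force: [-0.2, -0.0, -4.1]
finger_gap: 0.0195
[0.4331 0.3509 0.3015] [[-0.987, 0.16, 0.0], [0.16, 0.987, 0.0], [-0.0, 0.0, -1.0]]
shank tool z 0.05 105 xfront 0.0142 y 0.0009
shank tool z 0.07 80 xfront 0.0167 y 0.0009
shank tool z 0.09 65 xfront 0.019 y 0.0009
shank tool z 0.11 51 xfront 0.0214 y 0.0009
shank tool z 0.13 38 xfront 0.0237 y 0.0009
hole in tool [0.0192 0.0049 0.2415]
```

```bash
python3 -m inch '[{"translation":[0.0006,0.0046,0],"yaw":0},{"translation":[0,0,0.015],"yaw":0},{"translation":[0,0,0.03],"yaw":0},{"translation":[0,0,0.03],"yaw":0},{"translation":[0,0,0.015],"yaw":0},{"translation":[0,0,0],"yaw":0},{"translation":[0,0,0],"yaw":0}]'
python3 - <<'E'
from h import *
p,d,K,T=cap('wrist');q,d2,K2,T2=cap('scene')
a=cv2.convertScaleAbs(cv2.resize(p[100:280,230:410],None,fx=2.6,fy=2.6,interpolation=2),alpha=1.5)
b=cv2.convertScaleAbs(cv2.resize(q[190:320,370:500],None,fx=2.5,fy=2.5,interpolation=2),alpha=1.3)
o=np.zeros((max(a.shape[0],b.shape[0]),a.shape[1]+b.shape[1],3),np.uint8);o[:a.shape[0],:a.shape[1]]=a;o[:b.shape[0],a.shape[1]:]=b
cv2.imwrite('pics/w9.png',o)
E
```

```text
time_s: 17.4
position: [0.4333, 0.3565, 0.2122]
tcp_rot: [0.252, 3.131, 0.001]
ft_force: [-0.1, 0.6, -2.6]
finger_gap: 0.0198
```

View pics/w9.png

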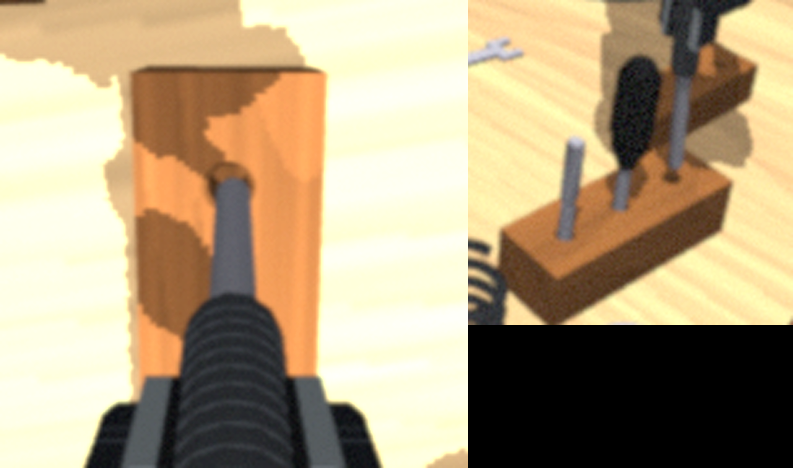

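The nose at crop (234,185) sits over its hole at (231,178), about 1 mm to the right. I'll correct that and enter.

```bash
python3 -m inch '[{"translation":[0,-0.0009,0.003],"yaw":0},{"translation":[0,0,0.005],"yaw":0},{"translation":[0,0,0.005],"yaw":0},{"translation":[0,0,0.002],"yaw":0},{"translation":[0,0,0],"yaw":0}]'
python3 -m inch '[{"translation":[0,0,0.003],"yaw":0},{"translation":[0,0,0.003],"yaw":0},{"translation":[0,0,0.002],"yaw":0},{"translation":[0,0,0],"yaw":0}]'
```

```text
time_s: 18.0
position: [0.4328, 0.3554, 0.1958]
tcp_rot: [-0.251, -3.131, 0.001]
ft_force: [-0.1, 0.7, -3.9]
finger_gap: 0.0197
time_s: 18.4
position: [0.4329, 0.3554, 0.1879]
tcp_rot: [-0.252, -3.131, 0.001]
ft_force: [0.6, 0.4, -3.4]
finger_gap: 0.0191
```

It's inside by 12 mm with no contact. I'll straighten the bar against the hole wall by moving the hand back along tool +x.

```bash
python3 -m inch '[{"translation":[0.002,0,0],"yaw":0},{"translation":[0.002,0,0],"yaw":0},{"translation":[0.002,0,0],"yaw":0},{"translation":[0.002,0,0],"yaw":0},{"translation":[0,0,0],"yaw":0}]'
python3 -m inch '[{"translation":[0.002,0,0],"yaw":0},{"translation":[0.002,0,0],"yaw":0},{"translation":[0.002,0,0],"yaw":0},{"translation":[0.002,0,0],"yaw":0},{"translation":[0.002,0,0],"yaw":0},{"translation":[0,0,0],"yaw":0}]'
cat > tilt.py <<'E'
from h import *
p,d,K,T=cap('wrist');C=cloud(d,K,T);o=monitor.get_obs();P=o['position'];M=R.from_rotvec(o['tcp_rot']).as_matrix();print(P.round(4),o['ft_force'].round(1))
L=(C-P)@M;m=(abs(L[...,1])<.012)&(abs(L[...,0])<.04)
for z in np.arange(.05,.14,.015):
    t=L[m&(abs(L[...,2]-z)<.005)]
    if len(t)>8:print('shank tool z',z.round(3),len(t),'xfront',np.percentile(t[:,0],80).round(4))
E
python3 tilt.py
```

```text
time_s: 18.9
position: [0.4248, 0.3569, 0.1884]
tcp_rot: [0.251, 3.131, 0.0]
ft_force: [2.0, -0.6, -3.3]
finger_gap: 0.0197
time_s: 19.5
position: [0.4147, 0.3584, 0.1882]
tcp_rot: [-0.251, -3.131, 0.0]
ft_force: [-0.4, -0.1, -4.1]
finger_gap: 0.0195
[0.4148 0.3585 0.1882] [ 0.1  0.4 -3. ]
shank tool z 0.05 70 xfront 0.0054
shank tool z 0.065 73 xfront 0.0054
shank tool z 0.08 60 xfront 0.0054
shank tool z 0.095 45 xfront 0.0053
shank tool z 0.11 38 xfront 0.0054
shank tool z 0.125 1426 xfront 0.0311
shank tool z 0.14 16 xfront 0.0039
```

The bar is upright again over its original spot. I'll lower it to the floor of the hole and release.

```bash
python3 -m inch '[{"translation":[0,0,0.005],"yaw":0},{"translation":[0,0,0.008],"yaw":0},{"translation":[0,0,0.008],"yaw":0},{"translation":[0,0,0.008],"yaw":0},{"translation":[0,0,0.003],"yaw":0},{"translation":[0,0,0.001],"yaw":0},{"translation":[0,0,0],"yaw":0}]'
```

```text
time_s: 20.25
position: [0.4152, 0.3584, 0.1553]
tcp_rot: [-0.252, -3.131, -0.0]
ft_force: [-1.5, -0.1, -2.5]
finger_gap: 0.0197
```

```bash
python3 -m inch '[{"translation":[0,0,0.001],"yaw":0},{"translation":[0,0,0],"yaw":0},{"translation":[0,0,0],"yaw":0}]'
python3 -m inch '[{"translation":[0,0,0],"yaw":0},{"translation":[0,0,0],"yaw":0},{"translation":[0,0,0],"yaw":0},{"translation":[0,0,0],"yaw":0},{"translation":[0,0,0],"yaw":0},{"translation":[0,0,0],"yaw":0},{"translation":[0,0,0],"yaw":0},{"translation":[0,0,-0.01],"yaw":0},{"translation":[0,0,-0.02],"yaw":0},{"translation":[0,0,-0.03],"yaw":0},{"translation":[0,0,-0.03],"yaw":0},{"translation":[0,0,-0.03],"yaw":0},{"translation":[0,0,-0.03],"yaw":0},{"translation":[0,0,0],"yaw":0},{"translation":[0,0,0],"yaw":0}]' 0 20
python3 - <<'E'
from h import *
p,d,K,T=cap('wrist');np.savez('w9.npz',p=p,d=d,K=K,T=T)
q,d2,K2,T2=cap('scene')
C=cloud(d,K,T);m=(C[...,2]>.19)&(C[...,2]<.215)&(np.hypot(C[...,0]-.415,C[...,1]-.359)<.03);print(C[m].mean(0),C[m][:,2].max())
a=cv2.resize(p,(400,250));b=cv2.resize(q,(790,494),interpolation=2)
o=np.zeros((600,790,3),np.uint8);o[:494]=b;o[350:600,:400]=a;cv2.imwrite('pics/end.png',b)
E
```

```text
time_s: 20.55
position: [0.4153, 0.3584, 0.1545]
tcp_rot: [0.252, 3.131, 0.0]
ft_force: [-0.4, -0.2, -3.6]
finger_gap: 0.0194
time_s: 22.05
position: [0.4153, 0.3584, 0.3052]
tcp_rot: [0.251, 3.13, 0.001]
ft_force: [-0.1, -0.8, -0.1]
finger_gap: 0.0858
[0.41444719 0.35947276 0.20067398] 0.20344053913632346
```

View pics/end.png

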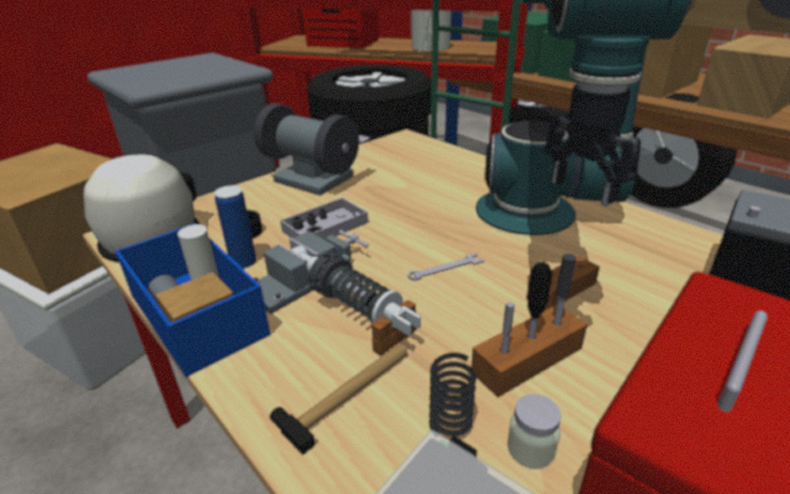

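The final view shows the bar standing in its hole at (567,285), beside the screwdriver and drift. Everything else is undisturbed and the gripper is clear. Handing in.

```bash
python3 -c "
from bench import workorder;print(workorder.sign_off())"
```

```text
the job is handed in; nothing more can be done
None
```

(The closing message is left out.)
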